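# Fetch the calibration weight from behind the reagent jars

### The arm

A 6-joint arm with a two-finger parallel gripper is mounted at the origin on the work surface. World frame = base frame: x ahead of the robot, y to its left, z up, the work surface at z = 0. Lengths are in m, angles in rad, forces in N, time in s.
With the tool pointing down it reaches from about 0.275 to 0.825 m from the base axis. Payload 4.9 kg.
Tool frame: the origin (TCP) lies between the finger pads; the fingertips stand robot.tip_extent ahead of it and the grasp point (between the pads) lies 11 mm behind it (robot.tip_extent is the distance from the TCP to the fingertips, in m); z points along the fingers, y is the line along which they close (so a half turn about z gives the same grasp; the last joint's range is limited). The gripper opens to 85 mm and grips with 20 to 120 N. Pads are 22 mm wide; open, the fingers measure 114 mm over their backs; the gripper's body (76 mm by 85 mm) begins 54 mm behind the grasp point. The pads swing forward as they close: fully open they stand 13 mm farther back than shut.
Start: joints at [1.03, 0.326, -0.193, 1.052, 0, 1.437], TCP at [0.218, 0.505, 0.239] pointing down, gripper open.
Joint ranges: [-2.65, 2.65], [-0.97, 1.79], [-1.3, 1.35], [-1.93, 2.1], [-1.47, 1.37], [-3.14, 3.14]. Speed limits (rad/s): [2.57, 2.57, 3.14, 3.14, 3.14, 3.14].

### API

Orientations are given as a 3x3 rotation matrix whose columns are the frame's x, y, z axes.
In Python, from rig import robot, effector, kinematics, status, optics, job gives the robot as it stands. Calls block until the motion is done:
- robot.goto(position, orientation): joint-space move of the TCP to a pose.
- robot.move_l(position, orientation=None, rate=0.15): straight line of the TCP; orientation=None keeps the orientation; rate is the mean speed in m/s.
- robot.move_j(angles): joint-space move.
- effector.gripper_open() and effector.close_gripper(f_grip=None): open the fingers fully, or close them until they stop; f_grip is the grip in N (None keeps the last).
- robot.dwell(seconds).
- kinematics.solve_ik(position, orientation): joint angles nearest the present ones, or None.
- status.get_obs(): the state.
- optics.camera(name): name is "scene" or "top" or "wrist"; returns a dict with "pixels" (480x640x3 uint8, red, green, blue), "intrinsics" (3x3 intrinsics, pixels), "k1" (the pictures are not rectified: a ray, as slopes to the right and down, at radius r is drawn at 1 + k1 r^2 times it, then the intrinsics apply), "world_to_cam" (4x4, takes a point from world to camera coordinates); the wrist camera has in their place "T_tool_cam" (4x4, takes a point from camera to tool coordinates, whose origin is the TCP and whose axes are the flange's). Camera axes: x right, y down, z forward; pixel columns grow to the right and rows downward; lengths in m; the calibration is good to about 2 mm. A picture is of the moment at which its call begins: read the wrist's pose just before it. There is no depth.
A pose or a line that the arm cannot do raises robot.MotionError and nothing moves.
- job.hand_in(): hands the job in; it is judged then, once.
The state is a dict: "time_s": time; "q": joint angles; "joint_vel": joint speeds; "effort": joint torques, N m; "eef_pos": TCP position; "eef_rot": TCP orientation; "force": force on the tool from outside, world axes, zero at the start; "wrist_torque": the same for the moment, N m; "gripper_width": finger opening in m; "finger_force": force on a finger pad.
Only numpy, scipy, OpenCV 4.12 (cv2) and the standard library are available. Lean on these libraries where they do the work, as an engineer would, in place of code of your own. Each camera call takes 0.05 s, during which the arm holds its last target. There are 200 camera calls.

### The job

Clear the three amber jars off the tray and stand them all on the green mat, then fetch the steel weight from behind them and stand it on the balance pan, wholly inside the black circle. Then, leaving the weight on the balance, put each jar back upright, wholly on the tray pad of its own cap's colour. Set everything down gently, never tip a jar over, and leave the green flask alone.

Things in the scene. Friction and masses are not known exactly. Their poses are not given: they have to be found in the camera images.
- jar_red_center (a point): Loose amber glass jar with a white label band and a red screw cap: upright cylinder 42 mm in diameter, 76 mm tall (glass 60 mm, then the cap, 38 mm in diameter, 16 mm high), 0.11 to 0.21 kg. The point is the jar's centre, half-way up (38 mm above its underside, on the glass); its z axis is the jar's axis. At the start it stands on the red pad.
- jar_blue_center (a point): Loose amber glass jar with a white label band and a blue screw cap: upright cylinder 42 mm in diameter, 76 mm tall (glass 60 mm, then the cap, 38 mm in diameter, 16 mm high), 0.11 to 0.21 kg. The point is the jar's centre, half-way up (38 mm above its underside, on the glass); its z axis is the jar's axis. At the start it stands on the blue pad.
- jar_yellow_center (a point): Loose amber glass jar with a white label band and a yellow screw cap: upright cylinder 42 mm in diameter, 76 mm tall (glass 60 mm, then the cap, 38 mm in diameter, 16 mm high), 0.11 to 0.21 kg. The point is the jar's centre, half-way up (38 mm above its underside, on the glass); its z axis is the jar's axis. At the start it stands on the yellow pad.
- pad_red: Fixed flat red disc, 62 mm in diameter and 2 mm thick, on the grey store tray: the home of the jar with the red cap. The origin is the centre of its underside, z up, so a jar's underside rests 2 mm above it. Each start draws which colour is left, right or in front of the weight; each pad's centre lies about 55 mm from where the weight starts in front and on either side of it (jar and weight are then about 14 mm apart).
- pad_blue: Fixed flat blue disc, 62 mm in diameter and 2 mm thick, on the grey store tray: the home of the jar with the blue cap. The origin is the centre of its underside, z up, so a jar's underside rests 2 mm above it. Each start draws which colour is left, right or in front of the weight; each pad's centre lies about 55 mm from where the weight starts in front and on either side of it (jar and weight are then about 14 mm apart).
- pad_yellow: Fixed flat yellow disc, 62 mm in diameter and 2 mm thick, on the grey store tray: the home of the jar with the yellow cap. The origin is the centre of its underside, z up, so a jar's underside rests 2 mm above it. Each start draws which colour is left, right or in front of the weight; each pad's centre lies about 55 mm from where the weight starts in front and on either side of it (jar and weight are then about 14 mm apart).
- weight_center (a point): Loose stainless steel 500 g calibration weight on the store tray behind and between the jars: upright cylinder 40 mm in diameter and 42 mm high with a thin neck and a 22 mm knob on top, 58 mm tall in all. The point is half-way up (29 mm above its underside, on the cylinder); z is its axis. The tray floor under it is 8 mm above the table; the tray (220 x 160 mm) has a rim 12 mm above the table, and two small stoppers, 20 mm tall, lie in its front corners.
- pan (a point): Middle of the upper face of the electronic balance's round aluminium pan, 120 mm in diameter, 70 mm above the table, with a black circle 70 mm across drawn round its middle. The pan does not give. The balance is a fixed white case, 240 x 170 mm, whose upper side is 54 mm high; its length lies along this point's x axis with the case's centre 40 mm towards -x. It stands to the left or to the right of the tray.
- mat: Fixed flat green mat, 260 mm (its x) by 120 mm (its y), 3 mm thick: the side area where jars may be parked. The origin is the centre of its underside. It lies on the other side of the tray from the balance.
- flask: Green glass conical flask with a black stopper, a loose bystander to be left alone: foot 62 mm in diameter, 92 mm tall, between the robot and the tray. The origin is the centre of its underside.

How it is judged:
By the outcome, as a careful person would: the job done as asked, in the order asked, and still so for the second after the job is handed in, with the robot touching nothing.
It also fails if it takes over 141 s, if anything falls off the work surface, if the arm or the gripper's body presses on something with over 40 N, if the wrist force passes 120 N, or if a joint passes its speed limit or range.

## Working session

There is one attempt and no reset: what is moved stays moved. The work goes in short steps, each a Python script; the robot and the scene stay as the last script left them, time stands still between calls to the robot, and variables do not carry over. Pictures are saved under pics/ and viewed, at most 14 in all, crops included, and the job is handed in when it is done.

```bash
ls; mkdir -p pics
python3 - <<'E'
from rig import robot,status,optics
import cv2,numpy as np
o=status.get_obs();print(o['time_s'],o['eef_pos'],o['eef_rot'],robot.tip_extent,o['gripper_width'])
for n in('scene','top'):
    c=optics.camera(n);cv2.imwrite(f'pics/{n}0.png',c['pixels'][:,:,::-1])
    np.savez(f'{n}0.npz',**c);print(n,c['intrinsics'],c['k1'],c['world_to_cam'])
E
```

```text
pics
0.0 [0.21729309 0.50459826 0.23849012] [[-9.18396731e-01  3.95659647e-01 -9.42166682e-04]
 [ 3.95660690e-01  9.18395452e-01 -1.55339834e-03]
 [ 2.50664557e-04 -1.79941428e-03 -9.99998350e-01]] 0.008 0.08546854645346444
scene [[579.18593395   0.         319.3187994 ]
 [  0.         579.18593395 236.98650184]
 [  0.           0.           1.        ]] -0.1642628587070774 [[-0.43020455  0.9026965   0.00794161  0.25664044]
 [ 0.7748786   0.37377415 -0.50976076 -0.37342652]
 [-0.46312763 -0.21314762 -0.86027955  1.20655463]
 [ 0.          0.          0.          1.        ]]
top [[561.62715756   0.         326.8030792 ]
 [  0.         561.62715756 236.09122922]
 [  0.           0.           1.        ]] -0.1272786154249552 [[-0.01632385 -0.99986203 -0.00307327  0.0198959 ]
 [-0.99894322  0.01644077 -0.04292028  0.50387538]
 [ 0.04296488  0.0023694  -0.99907377  0.92755283]
 [ 0.          0.          0.          1.        ]]
```

View pics/scene0.png

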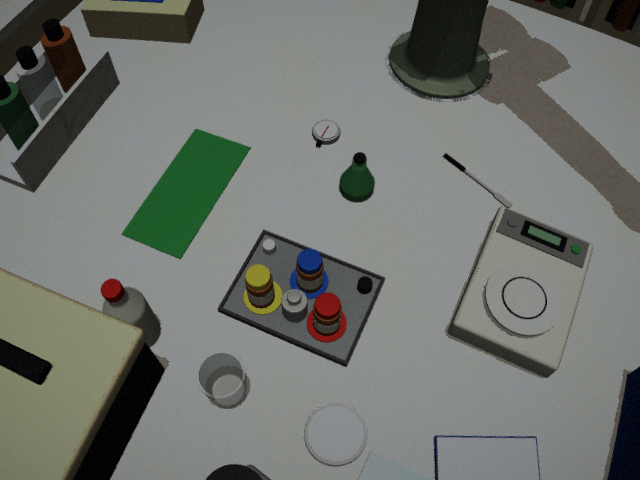

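View pics/top0.png

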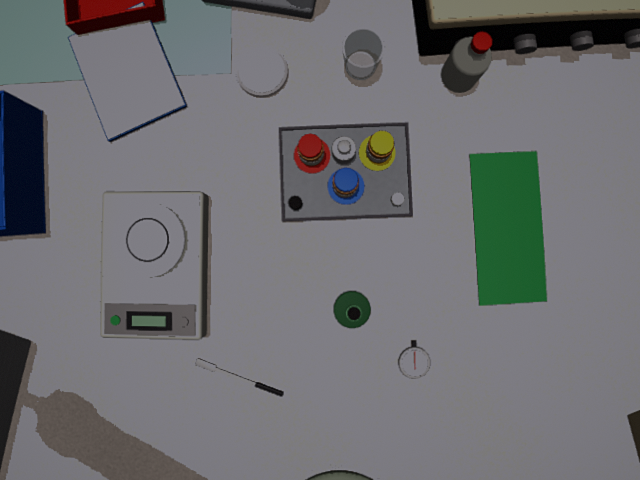

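The top view has image up as +x and left as +y. Red sits at (311,150), left of the weight (344,148). Yellow is at (380,147), right of it, and blue at (346,182), in front. The balance ring is at (148,240) and the mat at (508,228). The flask is at (352,309).

```bash
cat > h.py <<'E'
import numpy as np,cv2
def ray(c,uv,z,T=None):
    """pixel(s) -> world point(s) on plane z"""
    K=c['intrinsics'];W=c['world_to_cam'] if T is None else np.linalg.inv(T)
    n=cv2.undistortPoints(np.float64(uv).reshape(-1,1,2),K,np.array([float(c['k1']),0,0,0,0]))[:,0]
    R=W[:3,:3];o=-R.T@W[:3,3];d=np.c_[n,np.ones(len(n))]@R
    return o+d*((z-o[2])/d[:,2:])
def blobs(img,lo,hi,box=None,amin=30):
    h=cv2.cvtColor(np.ascontiguousarray(img),cv2.COLOR_RGB2HSV);m=cv2.inRange(h,np.array(lo),np.array(hi))
    if box: k=np.zeros_like(m);x0,y0,x1,y1=box;k[y0:y1,x0:x1]=1;m*=k
    cs=[a for a in cv2.findContours(m,0,cv2.CHAIN_APPROX_NONE)[0] if cv2.contourArea(a)>amin]
    return sorted(cs,key=cv2.contourArea,reverse=True)
E
python3 - <<'E'
import numpy as np,cv2
from h import *
S=dict(np.load('scene0.npz'));T=dict(np.load('top0.npz'))
a=cv2.resize(T['pixels'][115:225,270:420],None,fx=4,fy=4,interpolation=2)
b=cv2.resize(S['pixels'][225:370,210:395],None,fx=4,fy=4,interpolation=2)[:,:]
b=cv2.resize(b,(560,440));cv2.imwrite('pics/crop.png',cv2.resize(np.hstack([cv2.resize(a,(400,293)),cv2.resize(b,(400,293))]),(800,293))[:,:,::-1])
for n,c in(('S',S),('T',T)):
    g=blobs(c['pixels'],(50,150,60),(75,255,255),None,2000)[0]
    r=cv2.boxPoints(cv2.minAreaRect(g));print(n,'mat',ray(c,cv2.approxPolyDP(g,8,True)[:,0],.003).round(4)[:,:2].tolist())
    box=(480,260,570,330) if n=='S' else (115,205,180,275)
    for k in blobs(c['pixels'],(0,0,0),(180,255,70),box,100)[:2]:
        p=ray(c,k[:,0],.070);e=cv2.fitEllipse(np.float32(p[:,:2]*1000));print(n,'circle',e)
    for uv,w in [((352,309),'T')] : pass
from rig import optics
c=optics.camera('wrist');print(c['intrinsics'],c['k1'],c['T_tool_cam'])
E
```

```text
S mat [[0.3861, -0.2484], [0.3899, -0.3616], [0.6467, -0.3512], [0.6411, -0.2365]]
T mat [[0.6442, -0.351], [0.6395, -0.2359], [0.3851, -0.246], [0.3888, -0.36]]
[[415.91878317   0.         317.41245604]
 [  0.         415.91878317 239.757388  ]
 [  0.           0.           1.        ]] -0.01652228801609462 [[-2.50617370e-04 -9.61529099e-01 -2.74702982e-01  7.00488437e-02]
 [ 9.99999763e-01 -4.17086883e-04  5.47587299e-04  3.45250258e-04]
 [-6.41096133e-04 -2.74702780e-01  9.61528976e-01 -1.34727625e-01]
 [ 0.00000000e+00  0.00000000e+00  0.00000000e+00  1.00000000e+00]]
```

View pics/crop.png

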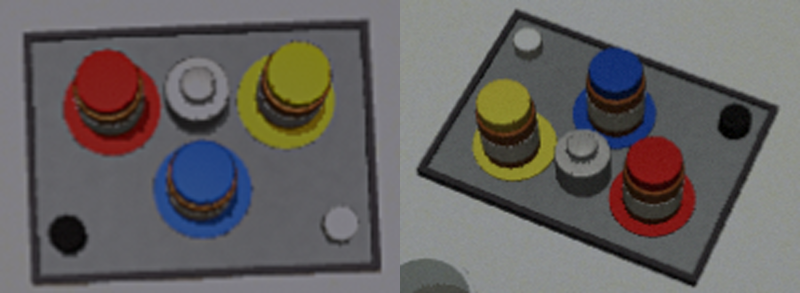

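The crop shows the cap-top centres in the top view at about red (310,145), yellow (382,143) and blue (346,179.5), with the weight's knob at (344.6,146). In the scene view they are red (328,304), yellow (259,276), blue (310,261) and knob (294,298). I'll cross-check the two views, then refine from a wrist hover.

Run:
```python
import numpy as np,cv2
from h import *
S=dict(np.load('scene0.npz'));T=dict(np.load('top0.npz'))
for n,c,P in(('S',S,[(328,304),(258.6,276),(310,260.6),(293.7,297.8)]),('T',T,[(310.1,145),(382.1,142.7),(346.1,179.5),(344.6,146.1)])):
    for nm,uv,z in zip('RYBW',P,(.086,.086,.086,.066)): print(n,nm,ray(c,uv,z)[0].round(4))
    x0,y0,x1,y1=(480,260,570,330) if n=='S' else (115,205,180,275)
    g=cv2.cvtColor(c['pixels'],cv2.COLOR_RGB2GRAY)[y0:y1,x0:x1]
    g=cv2.subtract(cv2.medianBlur(g,15),g); m=(g>25).astype(np.uint8)
    for k in cv2.findContours(m,0,1)[0]:
        if cv2.contourArea(k)<300: continue
        p=ray(c,k[:,0]+[x0,y0],.070);print(n,'circle',cv2.fitEllipse(np.float32(p[:,:2]*1000)))
    p=(ray(c,(352,309),0) if n=='T' else ray(c,(357,188),0));print('flask~',p)
from rig import robot,status,optics
R=np.array([[1,0,0],[0,-1,0],[0,0,-1.]])
for Rt in (R,R*[-1,-1,1]):
    try: robot.goto([.52,-.02,.33],Rt);break
    except robot.MotionError as e: print(e)
robot.dwell(.3);o=status.get_obs();c=optics.camera('wrist')
print(o['time_s'],o['q'],o['eef_pos'],o['eef_rot'].tolist() if hasattr(o['eef_rot'],'tolist') else o['eef_rot'])
np.savez('w0.npz',pos=o['eef_pos'],rot=o['eef_rot'],**c);cv2.imwrite('pics/w0.png',c['pixels'][:,:,::-1])
```

```text
S R [0.6448 0.036  0.086 ]
S Y [ 0.6485 -0.0748  0.086 ]
S B [ 0.5926 -0.018   0.086 ]
S W [ 0.6494 -0.0172  0.066 ]
S circle ((502.1214294433594, 295.4272766113281), (69.5432357788086, 70.31293487548828), 65.54291534423828)
flask~ [[ 0.38194326 -0.02750606  0.        ]]
T R [0.6429 0.0351 0.086 ]
T Y [ 0.6448 -0.0769  0.086 ]
T B [ 0.588  -0.0198  0.086 ]
T W [ 0.6444 -0.0191  0.066 ]
T circle ((501.0978698730469, 297.1600646972656), (69.16292572021484, 69.3640365600586), 164.78038024902344)
flask~ [[ 0.38098031 -0.02877473  0.        ]]
2.6417 [-1.79535680e-01  2.26500428e-01 -9.63136424e-02  1.24809182e+00
  5.81372175e-05  2.96122555e+00] [ 0.51999217 -0.01955353  0.32994771] [[0.9999996496302113, 0.0008314135070484586, -9.742194341436623e-05], [0.0008314209874326204, -0.9999996514228445, 7.676803503991178e-05], [-9.735808347405509e-05, -7.684900679110832e-05, -0.9999999923078169]]
```

View pics/w0.png

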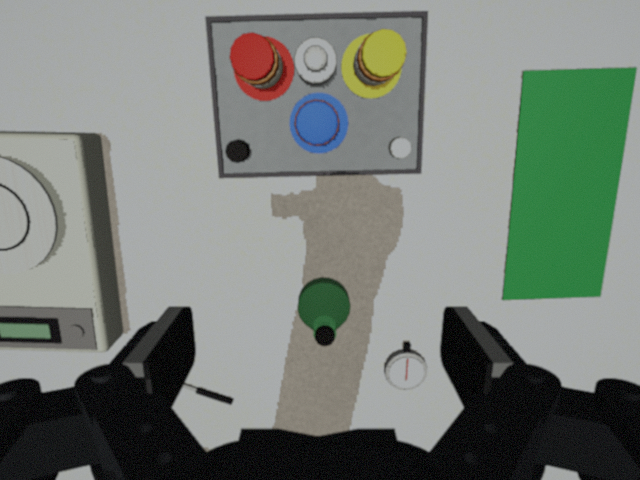

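The wrist view shows knob (315,56), red (253,56), yellow (384,51) and blue (319,121), all consistent with the top view. The mat, balance and flask (about 0.38,-0.03) are where I measured them. Ring centre is (0.5016,0.2963) with a 69.5 mm diameter (70 expected), and the weight-to-jar distances are 55–57 mm. I'll clear the blue jar first.

```bash
cat >> h.py <<'E'
from rig import robot,effector,kinematics,status,optics
def down(a):
    c,s=np.cos(a),np.sin(a);return np.array([[-c,-s,0],[-s,c,0],[0,0,-1.]])  # y axis = close line at angle a from world y
def orient(p,a):
    q0=np.array(status.get_obs()['q']);best=None
    for k in(0,np.pi):
        q=kinematics.solve_ik(p,down(a+k))
        if q is not None and abs(q[5])<2.95:
            d=abs(np.array(q)-q0).max()
            if best is None or d<best[0]: best=(d,down(a+k))
    return best[1]
def fz(): return np.array(status.get_obs()['force'])
def pick(xy,z,a,f=40,hov=.19):
    p=[*xy,hov];R=orient(p,a);robot.goto(p,R);robot.move_l([*xy,z],R,.15)
    effector.close_gripper(f);o=status.get_obs();print('grip',round(o['gripper_width'],4),o['finger_force'])
    robot.move_l([*xy,z+.02],R,.06);robot.move_l([*xy,hov],R,.2)
    o=status.get_obs();print('lift',round(o['gripper_width'],4),np.round(o['force'],2),o['time_s'])
def place(xy,z,a,hov=.19,park=True):
    p=[*xy,hov];R=orient(p,a);robot.goto(p,R);robot.move_l([*xy,z+.012],R,.15);robot.dwell(.2);f0=fz()[2]
    h=.004
    while h>-.004:
        robot.move_l([*xy,z+h],R,.02)
        if abs(fz()[2]-f0)>1.5: break
        h-=.001
    print('contact h',round(h,4),round(fz()[2]-f0,2))
    effector.gripper_open();robot.move_l([*xy,hov],R,.2);print('t',status.get_obs()['time_s'])
MAT=np.array([.5153,-.299]);U=np.array([.9992,.041]);AM=.041
SPOT={'B':MAT-.082*U,'Y':MAT,'R':MAT+.082*U}
E
python3 - <<'E'
from h import *
w=dict(np.load('w0.npz'));T=np.eye(4);T[:3,:3]=w['rot'];T[:3,3]=w['pos'];T=T@w['T_tool_cam']
for n,uv,z in(('R',(253,56),.086),('Y',(384,51),.086),('B',(319,121),.086),('W',(315.5,56),.066)): print(n,ray(w,uv,z,T)[0].round(4))
pick([.590,-.019],.037,0)
place(SPOT['B'],.030,AM)
E
```

```text
R [0.6428 0.0355 0.086 ]
Y [ 0.6468 -0.0748  0.086 ]
B [ 0.5899 -0.0202  0.086 ]
W [ 0.6456 -0.0171  0.066 ]
grip 0.0412 40.41654646396637
lift 0.0413 [-0.74 -0.38 -1.04] 8.2667
contact h 0.0 7.0
t 13.8417
```

Run:
```python
from h import *
pick([.6465,-.0755],.037,np.pi/2); place(SPOT['Y'],.030,AM)
pick([.6437,.0355],.037,np.pi/2); place(SPOT['R'],.030,AM)
robot.goto([.45,.15,.3],orient([.45,.15,.3],0))
for n in('scene','top'):
    c=optics.camera(n);np.savez(n+'1.npz',**c)
    for nm,lo,hi in(('R',(0,150,60),(6,255,255)),('Y',(24,140,60),(34,255,255)),('B',(104,140,60),(120,255,255))):
        for k in blobs(c['pixels'],lo,hi,(215,225,390,365) if n=='scene' else (270,115,420,225),150)[:1]:
            print(n,nm,[np.round(v,1) for v in cv2.fitEllipse(np.float32(ray(c,k[:,0],.010)[:,:2]*1000))])
    if n=='top':cv2.imwrite('pics/top1.png',c['pixels'][:,:,::-1])
print(status.get_obs()['time_s'])
```

```text
grip 0.0412 40.489463210105896
lift 0.0409 [-0.23 -0.39 -1.77] 17.975
contact h 0.0 7.3
t 23.35
grip 0.0411 40.53274691104889
lift 0.041 [-0.34  0.91 -2.81] 27.6333
contact h 0.0 6.74
t 33.2417
scene R [array([643.5,  33.7]), array([59.9, 60.6]), np.float64(116.7)]
scene Y [array([645.9, -76.2]), array([59.5, 60.3]), np.float64(118.7)]
scene B [array([588.1, -22.1]), array([56. , 61.9]), np.float64(169.0)]
top R [array([642.1,  35. ]), array([58.8, 59.6]), np.float64(78.9)]
top Y [array([644.7, -75. ]), array([59.5, 59.6]), np.float64(106.7)]
top B [array([588.3, -21.2]), array([58.9, 59.4]), np.float64(145.6)]
35.1
```

View pics/top1.png

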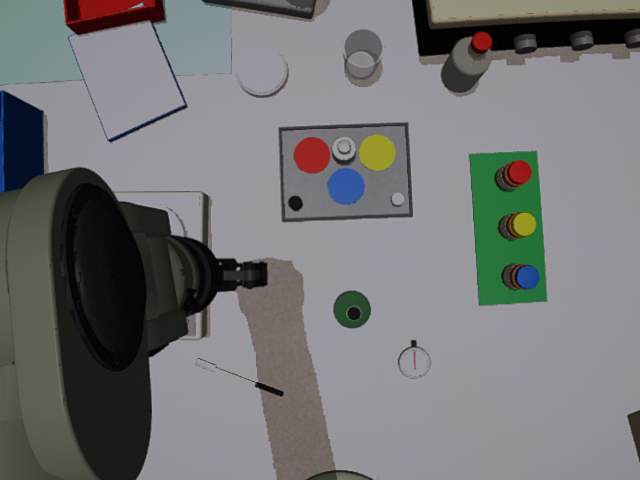

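All three jars stand on the green mat at (515,172), (523,224) and (527,277). The pads are bare and measure about 60 mm, and the weight is undisturbed at (344,148). Next is the weight.

Run:
```python
from h import *
pick([.6465,-.018],.026,0,60)
place([.5016,.2963],.088,0)
robot.goto([.45,.0,.3],orient([.45,.0,.3],0))
for n in('scene','top'):
    c=optics.camera(n);np.savez(n+'2.npz',**c)
    x0,y0,x1,y1=(440,200,600,380) if n=='scene' else (90,180,220,350)
    im=c['pixels'][y0:y1,x0:x1];cv2.imwrite(f'pics/{n}2.png',cv2.resize(im,None,fx=2.2,fy=2.2,interpolation=2)[:,:,::-1])
a,b=[cv2.imread(f'pics/{n}2.png') for n in('scene','top')];h=min(len(a),len(b))
cv2.imwrite('pics/bal2.png',np.hstack([a[:h],b[:h]]));print(status.get_obs()['time_s'])
```

```text
grip 0.0389 60.65756320953369
lift 0.0386 [-0.06 -0.14 -5.87] 39.2667
contact h 0.0 7.7
t 44.25
45.5667
```

View pics/bal2.png

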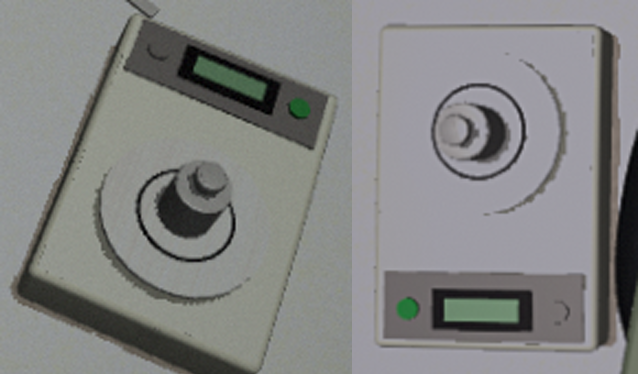

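The weight stands upright with its base inside the black ring in both views (crop pixels about (190,210) and (480,132)). Next I'll return the jars.

Run:
```python
from h import *
for n,xy,a in(('R',[.643,.0347],np.pi/2),('Y',[.6457,-.0755],np.pi/2),('B',[.5885,-.021],0)):
    pick(SPOT[n],.030,AM); place(xy,.037,a)
robot.goto([.40,.2,.3],orient([.40,.2,.3],0))
for n in('scene','top'):
    c=optics.camera(n);np.savez(n+'3.npz',**c)
    x0,y0,x1,y1=(210,225,395,370) if n=='scene' else (270,115,420,225)
    cv2.imwrite(f'pics/{n}3.png',cv2.resize(c['pixels'][y0:y1,x0:x1],(400,300),interpolation=2)[:,:,::-1]);
    if n=='scene':cv2.imwrite('pics/scene3f.png',c['pixels'][:,:,::-1])
cv2.imwrite('pics/end.png',np.hstack([cv2.imread('pics/scene3.png'),cv2.imread('pics/top3.png')]));print(status.get_obs()['time_s'])
```

```text
grip 0.0414 40.49835026264191
lift 0.041 [-0.44 -0.06 -2.76] 49.9
contact h 0.0 7.11
t 55.425
grip 0.0413 40.41604220867157
lift 0.0409 [ 0.25  0.32 -1.72] 59.7917
contact h 0.0 6.98
t 65.0917
grip 0.0414 40.15619158744812
lift 0.0415 [ 0.31  0.17 -2.44] 69.3083
contact h 0.0 5.64
t 74.8
76.0833
```

View pics/end.png

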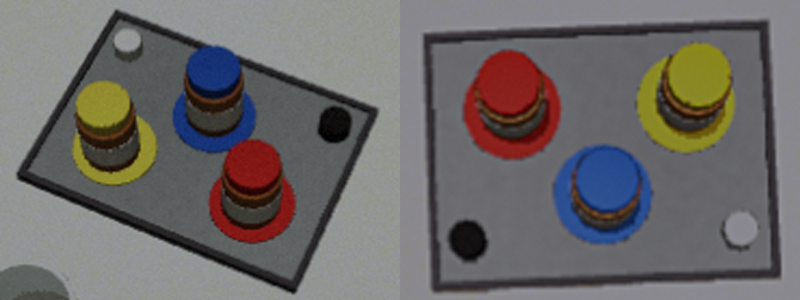

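View pics/scene3f.png

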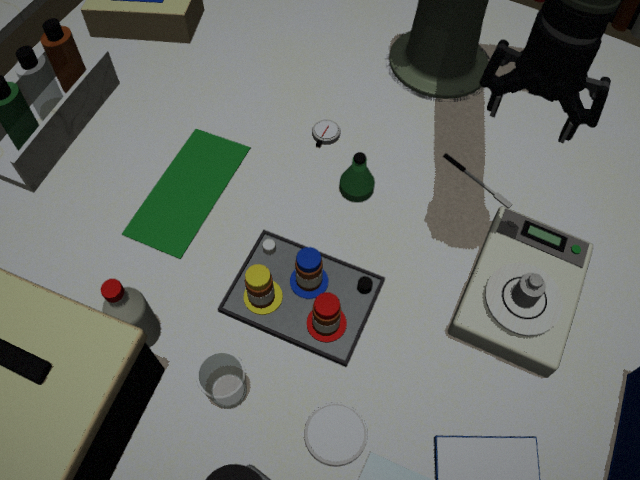

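The red, yellow and blue jars stand upright on their own pads at (327,316), (260,287) and (309,272). The weight is inside the ring at (527,292), the flask hasn't moved from (357,180), and the arm is clear of everything. I'll hand it in.

```bash
python3 -c "
from rig import job
print(job.hand_in())"
```

```text
the job is handed in; nothing more can be done
None
```

The job is done and handed in at about 76 s of the 141 s allowed: the weight is on the balance inside the black circle, all three jars are upright on their own pads, and the flask was not touched.

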